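# Roll the rolling pin to its parking strip

## Task

Park the rolling pin on the green strip of the moulding board: put your fingertips on top of the pin and roll it there, in as many strokes as you need, so that it comes to rest lying along the strip, centred over the white line and not sticking out past the strip's ends. Keep the fingertips on the upper part of the barrel, do not push it from down at its side, and do not grip or lift it. Leave the pastry cutter, the jar and the cup where they are, and finish with your hand clear of everything.

Things in the scene. Friction and masses are not known exactly. Their poses are not given: they have to be found in the camera images.
- pin: Loose wooden rolling pin, 0.65 kg. Barrel 80 mm in diameter, 160 mm long; a slim handle (29 mm thick, 52 mm long) fixed at each end. Origin at its middle on its axis, 40 mm above the board; x along its axis (level); y and z turn as it rolls. Slight rolling drag: left at rest it stays. A fingertip on top that does not slip goes twice as far as the pin and so runs ahead of it; use strokes.
- green_strip: Green strip painted flat on the board (no height), 340 mm long and 90 mm wide, with a white line 5 mm wide along its middle. The origin is at its centre on the board's top, x along the strip, y across it. It lies to one side of the pin; which side changes.
- red_strip: The same in red, on the other side of the pin; the wrong one. Axes as for the green strip.
- board: Fixed wooden moulding board, 360 by 680 by 12 mm thick, its top 12 mm above the bench. Origin at the centre of its underside; y along its long side. The strips run across it, along its x.
- cutter: Bystander: upright steel ring (pastry cutter), 64 mm in diameter, 45 mm high, standing near an end of the board. Origin at the centre of its underside.
- jar: Bystander: amber jar with a white cap, 60 mm in diameter, 100 mm high, standing near an end of the board. Origin at the centre of its underside.
- cup: Bystander: blue plastic measuring cup, open, 60 mm in diameter, 60 mm high, standing near an end of the board. Origin at the centre of its underside.

How it is judged (in metres and radians):
On the way:
1. the pin has rolled (not slid) a quarter of a turn (angle between pin's own z axis and vertical above 1.45 rad), for 0.1 s.
At the end, for the whole second after the job is handed in: The pin lies at rest on the board along the green strip: its middle within 15 mm of the white line and within 40 mm of the strip's centre lengthwise, its axis within 0.15 rad of the line (y of pin in the frame of green_strip between -0.015 and 0.015 m and x of pin in the frame of green_strip between -0.04 and 0.04 m and angle between the x axis of pin and the x axis of green_strip, either way round below 0.15 rad and height (world z) of pin below 0.056 m and linear speed of pin below 0.01 m/s); the robot touches nothing.
It fails at once if the pin is lifted more than 12 mm off the board (height (world z) of pin above 0.064 m).
It fails at once if the fingers touch the pin from down at its side or at its handles: contact while the grasp point is less than 85 mm above the bench (fingertips more than about 25 mm below the pin's crest) (contact force between the fingers and pin above 0.5 N and height (world z) of the grasp point below 0.085 m).
It fails at once if the cutter, jar or cup is moved more than 15 mm (distance of any of cutter, jar, cup from where it was at the start of the episode above 0.015 m).
It also fails if it takes over 58 s, if anything falls off the work surface, if the arm or the gripper's body presses on something with over 40 N, if the wrist force passes 120 N, or if a joint passes its speed limit or range.

## Robot

A 6-joint arm with a two-finger parallel gripper is mounted at the origin on the work surface. World frame = base frame: x ahead of the robot, y to its left, z up, the work surface at z = 0. Lengths are in m, angles in degrees, forces in N, time in s.
With the tool pointing down it reaches from about 0.3 to 0.75 m from the base axis. Payload 8.5 kg.
Tool frame: the origin (TCP) lies on the mounting face of the last link; the fingertips stand 173 mm ahead of it and the grasp point (between the pads) lies 155 mm ahead of it (env.tips_ahead is the distance from the TCP to the fingertips, in m); x points along the fingers, z is the direction in which the jaws open and shut, and the axes are right-handed (so a half turn about x gives the same grasp; the last joint's range is limited). The gripper opens to 85 mm and grips with 20 to 120 N. Pads are 22 mm wide; open, the fingers measure 114 mm over their backs; the gripper's body (76 mm by 85 mm) begins 54 mm behind the grasp point. The pads swing forward as they close: fully open they stand 13 mm farther back than shut.
Start: joints at [-89.513, 21.807, 74.336, -0, 83.858, -12.336], TCP at [0.122, -0.536, 0.405] pointing down, gripper open.
Joint ranges: [-178.18, 178.18], [-50.72, 133.34], [12.68, 142.11], [-81.47, 261.47], [9.98, 163.14], [-165.26, 165.26]. Speed limits (degrees/s): [136.94, 136.94, 180, 180, 180, 180].

## Interface

Orientations are given as a 3x3 rotation matrix whose columns are the frame's x, y, z axes.
In Python, from rig import env, optics gives the robot as it stands.
- The arm moves only by the shell command python3 -m inch 'ROWS' [FORCE]. ROWS is JSON, a list of rows, each a list of 3 entries, a list of its own where there are three numbers: the closure, from -1 (fully open) to 1 (shut), then the shift along the tool's x, y, z in units of 30 mm (1.0 is 30 mm), then the turn about the tool's x in units of 5 degrees (1.0 is 5 degrees). In form: [[hand, [x, y, z], yaw], ...]. A call has exactly 8 rows; each row shifts and turns the commanded pose from where the row before left it, along the tool's axes as they then stand; what a row does not reach is not made up. A row lasts 1/12 s, in which the tool goes at most 41.7 mm and 7.16 degrees, less where a joint would pass 70% of its speed; a pose out of reach is approached as far as the arm can. A call is refused whole if a number of a shift passes 1 or a number of a turn 1, either way. A call with a gripper value outside its range is refused whole. The fingers move at their own pace and stop on an object; FORCE is the grip in N (left out, the last holds). Time passes only in rows, so rows that do not move let the fingers close, or fill a call up. It gives the time, the measured TCP pose, the force and the opening at its end, in the units of the state.
- env.observe(): the state, without advancing time (a new reading comes with each control period).
- optics.get_image(name): name is "scene" or "top" or "wrist"; returns the picture (384x512x3 uint8, red, green, blue); there is no depth.
- optics.camera_params(name): a dict with "fx", "fy", "cx", "cy" (pixels), "xyz" and "rotation" of the camera in the world. Camera axes: x right, y down, z forward; pixel columns grow to the right and rows downward; lengths in m; the calibration is good to about 2 mm. The wrist camera is an equidistant fisheye: a pixel r from the principal point sees the ray r / f radians off the axis. A picture is of the moment at which its call begins: read the wrist's pose just before it. camera_params takes no time and is no camera call; for the wrist camera it gives the pose at the moment of the call.
- env.close_job(): hands the job in, once; it reports no verdict.
The state is a dict: "time_s": time; "q": joint angles; "qvel": joint speeds; "joint_efforts": joint torques, N m; "position": TCP position; "tool_rot": TCP orientation; "ft_force": force on the tool from outside, world axes, zero at the start; "wrist_torque": the same for the moment, N m; "grip_width": finger opening in m.
Only numpy, scipy, OpenCV 4.12 (cv2) and the standard library are available. Lean on these libraries where they do the work, as an engineer would, in place of code of your own. Each camera call takes 0.05 s, during which the arm holds its last target.

## Working session

There is one attempt and no reset: what is moved stays moved. The work goes in short steps, Python scripts to look and compute and a shell command to move; the robot and the scene stay as the last step left them, time stands still between calls to the robot, and variables do not carry over. Pictures are saved under pics/ and viewed, and the job is handed in when it is done.

```bash
ls; mkdir -p pics
python3 - <<'E'
from rig import env, optics
import cv2
print(env.observe())
for n in ("top","scene"):
    print(n,optics.camera_params(n))
    im=optics.get_image(n); cv2.imwrite(f"pics/{n}0.png",im[:,:,::-1])
E
```

```text
pics
{'time_s': 0.0, 'q': array([-8.95139328e+01,  2.18422766e+01,  7.43867424e+01, -4.74687855e-04,
        8.38564285e+01, -1.23338938e+01]), 'qvel': array([-0.01222948, -0.04911707,  0.03669949,  0.05031299,  0.0442425 ,
        0.0267821 ]), 'joint_efforts': array([ 7.89360929e-04, -4.48458266e+01, -2.31273115e+01, -1.52611865e-04,
        4.90464314e-03,  4.57821864e-05]), 'position': array([ 0.12205283, -0.53624116,  0.40408782]), 'tool_rot': array([[-2.08885812e-05,  9.75071916e-01,  2.21889066e-01],
       [ 1.49121676e-03,  2.21888850e-01, -9.75070825e-01],
       [-9.99998888e-01,  3.10516848e-04, -1.45867852e-03]]), 'ft_force': array([0.26886485, 1.10893572, 0.11766111]), 'wrist_torque': array([-0.01937501,  0.00990118, -0.01471598]), 'grip_width': 0.0858960907265951}
top {'fx': 448.50176363457285, 'fy': 448.50176363457285, 'cx': 259.2084843082355, 'cy': 186.5921843384127, 'xyz': array([0.35408173, 0.03140683, 0.94961347]), 'rotation': array([[ 0.05133178, -0.96838444,  0.2441242 ],
       [-0.99867839, -0.05039984,  0.01006671],
       [ 0.00255537, -0.2443183 , -0.96969172]])}
scene {'fx': 352.8153884652528, 'fy': 352.8153884652528, 'cx': 253.4379424628454, 'cy': 188.16714120512972, 'xyz': array([ 1.02755169, -0.23145187,  0.8398529 ]), 'rotation': array([[ 0.48228563,  0.71063697, -0.51224571],
       [ 0.87587846, -0.40146442,  0.26769991],
       [-0.01541097, -0.5777728 , -0.81605214]])}
```

View pics/top0.png

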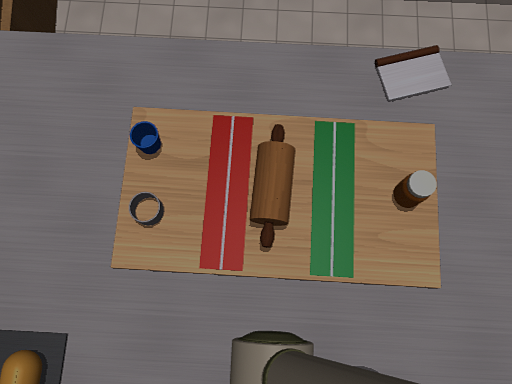

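View pics/scene0.png

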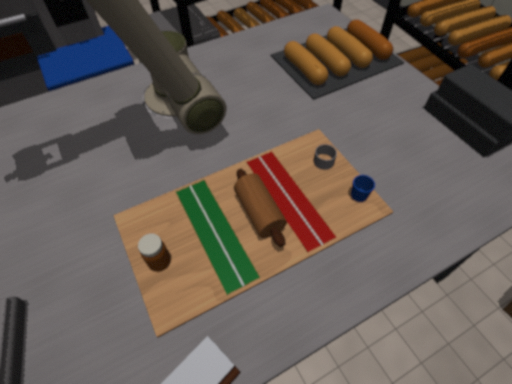

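Top view: the pin is at about (273,185), the green strip is to its right at (333,200), which is world -y, and the red strip is to its left. The jar is at (415,190), the cup at (146,138) and the cutter at (147,208).

```bash
cat > h.py <<'E'
from rig import env, optics
import cv2, numpy as np
def ray(name,px,z,P=None):
    P=P or optics.camera_params(name)
    px=np.atleast_2d(np.array(px,float))
    d=np.c_[(px[:,0]-P['cx'])/P['fx'],(px[:,1]-P['cy'])/P['fy'],np.ones(len(px))]@np.array(P['rotation']).T
    o=np.array(P['xyz']); return o+d*((z-o[2])/d[:,2])[:,None]
def big(m,n=1):
    c,_=cv2.findContours(m.astype(np.uint8),cv2.RETR_EXTERNAL,cv2.CHAIN_APPROX_NONE)
    return sorted(c,key=cv2.contourArea)[::-1][:n]
def green(name,im):
    hsv=cv2.cvtColor(im,cv2.COLOR_RGB2HSV)
    m=cv2.inRange(hsv,(50,100,40),(85,255,255))
    m=cv2.morphologyEx(m,cv2.MORPH_CLOSE,np.ones((9,9)))
    c=big(m)[0][:,0]
    w=ray(name,c,0.012)[:,:2]
    (ctr,sz,a)=cv2.minAreaRect(w.astype(np.float32)*1000)
    box=cv2.boxPoints((ctr,sz,a))
    return np.array(ctr),sz,a
E
python3 - <<'E'
from h import *
for n in ("top","scene"):
    im=cv2.imread(f"pics/{n}0.png")[:,:,::-1].copy()
    print(n,green(n,im))
    hsv=cv2.cvtColor(im,cv2.COLOR_RGB2HSV)
    pts=[(273,183),(278,130),(267,236),(220,180),(180,180),(380,180)] if n=="top" else [(260,205),(240,174),(279,239),(150,280),(275,190)]
    for p in pts: print(p,hsv[p[1],p[0]])
    if n=="top":
        crop=im[110:260,190:370]
    else: crop=im[130:300,160:340]
    cv2.imwrite(f"pics/{n}0c.png",cv2.resize(crop,None,fx=3.3,fy=3.3,interpolation=cv2.INTER_CUBIC)[:,:,::-1])
E
```

```text
top (array([ 578.85876465, -117.49359131]), (89.00977325439453, 339.7700500488281), 89.49817657470703)
(273, 183) [ 14 155 123]
(278, 130) [  9 172  52]
(267, 236) [ 11 174  63]
(220, 180) [  1 192 142]
(180, 180) [ 15 112 150]
(380, 180) [ 15 111 149]
scene (array([ 578.2668457 , -117.39550781]), (85.53262329101562, 334.8059997558594), 89.37083435058594)
(260, 205) [ 14 161 117]
(240, 174) [ 10 163  58]
(279, 239) [ 12 177  59]
(150, 280) [ 14 121 143]
(275, 190) [  1 223 134]
```

```bash
cat >> h.py <<'E'
def pin(name,im,dbg=None):
    """barrel centre & axis from the two handle blobs (dark brown), axis height .052"""
    hsv=cv2.cvtColor(im,cv2.COLOR_RGB2HSV)
    m=cv2.inRange(hsv,(5,140,20),(18,255,135)); m=cv2.morphologyEx(m,cv2.MORPH_OPEN,np.ones((3,3)))
    hm=cv2.inRange(hsv,(5,130,20),(18,255,88)); hm=cv2.morphologyEx(hm,cv2.MORPH_OPEN,np.ones((3,3)))
    if dbg: cv2.imwrite(dbg,np.hstack([m,hm]))
    return m,hm
E
python3 - <<'E'
from h import *
for n in ("top","scene"):
    im=cv2.imread(f"pics/{n}0.png")[:,:,::-1].copy()
    m,hm=pin(n,im)
    a=cv2.cvtColor(np.hstack([m,hm]),cv2.COLOR_GRAY2BGR)
    x0,y0=(190,110) if n=="top" else (190,140)
    a=np.hstack([im[y0:y0+150,x0:x0+150,::-1],a[y0:y0+150,x0:x0+150],a[y0:y0+150,512+x0:512+x0+150]])
    cv2.imwrite(f"pics/m_{n}.png",cv2.resize(a,(790,264)))
a=np.vstack([cv2.imread("pics/m_top.png"),cv2.imread("pics/m_scene.png")]);cv2.imwrite("pics/m.png",a)
E
```

```text
(no output)
```

View pics/m.png

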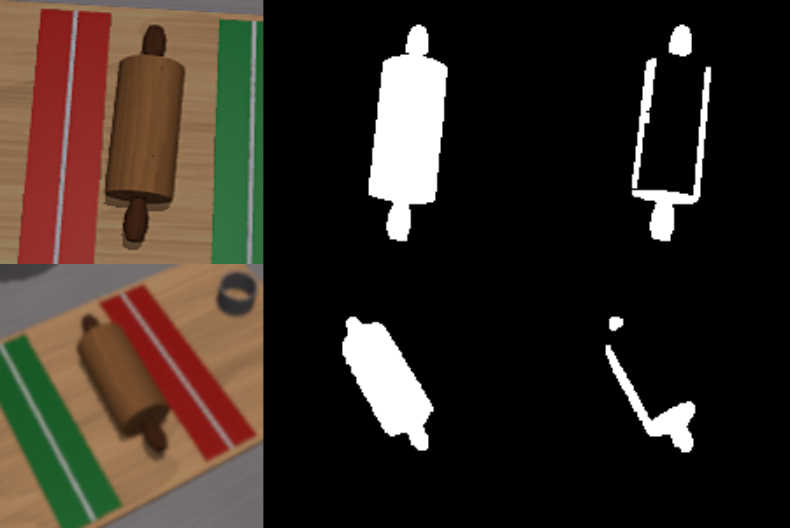

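```bash
cat >> h.py <<'E'
def pinpose(name,im,roi=None):
    m,_=pin(name,im)
    n,l,s,c=cv2.connectedComponentsWithStats(m)
    # largest blob with aspect, near board centre
    P=optics.camera_params(name); best=None
    for i in range(1,n):
        if s[i,4]<400: continue
        w=ray(name,c[i],0.052,P)[0]
        if .45<w[0]<.71 and -.3<w[1]<.3 and (best is None or s[i,4]>s[best,4]): best=i
    yx=np.argwhere(l==best)[:,::-1].astype(float)
    W=ray(name,yx,0.052,P)[:,:2]*1000
    u=W[W[:,0]>W[:,0].mean()]
    mu,ev,_=cv2.PCACompute2(W,mean=None)
    a=ev[0]*np.sign(ev[0][0]); mu=mu[0]
    for _ in range(3):
        t=(W-mu)@a
        hi=W[t>t.max()-22].mean(0); lo=W[t<t.min()+22].mean(0)
        a=(hi-lo)/np.linalg.norm(hi-lo)
    t=(W-hi)@a; mid=hi+a*(t.max()+t.min())/2
    return mid,np.degrees(np.arctan2(a[1],a[0])),t.max()-t.min()
E
python3 - <<'E'
from h import *
for n in ("top","scene"):
    im=cv2.imread(f"pics/{n}0.png")[:,:,::-1].copy()
    print(n,pinpose(n,im))
    hsv=cv2.cvtColor(im,cv2.COLOR_RGB2HSV)
# bystander rough
print(ray("top",[(415,186),(422,183)],0.06), ray("top",[(147,208),(147,138)],0.04))
print(np.degrees(0))
E
```

```text
top (array([589.41763903,  14.13849274]), np.float64(-3.1592207697836883), np.float64(262.0612371521868))
scene (array([587.20703359,  13.04218083]), np.float64(-3.643097822347666), np.float64(260.20231686137333))
[[ 0.5958788  -0.27793613  0.06      ]
 [ 0.60299496 -0.29250395  0.06      ]] [[0.52550064 0.26994179 0.04      ]
 [0.67808273 0.28715936 0.04      ]]
0.0
```

```bash
python3 -c "
from rig import env; print(env.tips_ahead)"
R='[[-1,[0,0.8,-0.62],0],[-1,[0,0.8,-0.62],0],[-1,[0,0.8,-0.62],0],[-1,[0,0.8,-0.62],0],[-1,[0,0.8,-0.62],0],[-1,[0,0.8,-0.62],0],[-1,[0,0.8,-0.62],0],[-1,[0,0.8,-0.62],0]]' ; python3 -m inch '[[-1,[0,0.8,-0.62],0],[-1,[0,0.8,-0.62],0],[-1,[0,0.8,-0.62],0],[-1,[0,0.8,-0.62],0],[-1,[0,0.8,-0.62],0],[-1,[0,0.8,-0.62],0],[-1,[0,0.8,-0.62],0],[-1,[0,0.8,-0.62],0]]'
```

```text
0.1734
time_s: 0.77
position: [0.2769, -0.3472, 0.4045]
tool_rot: [[-0.0, 0.975, 0.222], [0.001, 0.222, -0.975], [-1.0, -0.0, -0.001]]
ft_force: [0.5, -0.6, -0.0]
grip_width: 0.0852
```

```bash
python3 -m inch '[[-1,[0,0.8,-0.62],0],[-1,[0,0.8,-0.62],0],[-1,[0,0.8,-0.62],0],[-1,[0,0.8,-0.62],0],[-1,[0,0.8,-0.62],0],[-1,[0,0.8,-0.62],0],[-1,[0,0.8,-0.62],0],[-1,[0,0.8,-0.62],0]]'
python3 -m inch '[[-1,[0,0.8,-0.62],0],[-1,[0,0.8,-0.62],0],[-1,[0,0.8,-0.62],0],[-1,[0,0.8,-0.62],0],[-1,[0,0.8,-0.62],0],[-1,[0,0.8,-0.62],0],[-1,[0,0.8,-0.62],0],[-1,[0,0.8,-0.62],0]]'
python3 -m inch '[[-1,[0,0,0],-1],[-1,[0,0,0],-1],[-1,[0,0,0],-1],[-1,[0,0,0],-1],[-1,[0,0,0],-1],[-1,[0,0,0],-1],[-1,[0,0,0],-1],[-1,[0,0,0],-1]]'
python3 -m inch '[[-1,[0,0,0],-1],[-1,[0,0,0],-1],[-1,[0,0,0],-1],[-1,[0,0,0],-1],[-1,[0,0,0],-1],[-1,[0,0,0],-1],[-1,[0,0,0],-0.8],[-1,[0,0,0],0]]'
```

```text
time_s: 1.43
position: [0.4311, -0.1594, 0.4046]
tool_rot: [[-0.0, 0.975, 0.222], [0.0, 0.222, -0.975], [-1.0, -0.0, -0.0]]
ft_force: [-0.4, -0.2, 0.3]
grip_width: 0.0852
time_s: 2.1
position: [0.5854, 0.0283, 0.4044]
tool_rot: [[-0.001, 0.975, 0.222], [0.0, 0.222, -0.975], [-1.0, -0.001, -0.0]]
ft_force: [0.3, -0.9, 0.4]
grip_width: 0.0855
time_s: 2.77
position: [0.5846, 0.0268, 0.4043]
tool_rot: [[-0.001, 0.601, 0.799], [0.0, 0.799, -0.601], [-1.0, -0.0, -0.001]]
ft_force: [-0.1, -0.4, -0.1]
grip_width: 0.0854
time_s: 3.43
position: [0.5846, 0.0268, 0.4043]
tool_rot: [[-0.001, 0.053, 0.999], [0.0, 0.999, -0.053], [-1.0, 0.0, -0.001]]
ft_force: [0.7, -0.3, -0.9]
grip_width: 0.0857
```

```bash
python3 -m inch '[[0,[0.5,0.2,0.13],0],[0,[0.5,0,0],0],[0,[0.5,0,0],0],[0,[0.5,0,0],0],[0,[0.5,0,0],0],[0,[0.5,0,0],0],[0,[0.5,0,0],0],[0,[0.4,0,0],0]]'
python3 - <<'E'
from h import *
im=optics.get_image("scene"); cv2.imwrite("pics/s1.png",cv2.resize(im[110:310,120:380],None,fx=3,fy=3)[:,:,::-1])
E
```

```text
time_s: 4.1
position: [0.5887, 0.0326, 0.2863]
tool_rot: [[-0.001, 0.058, 0.998], [0.0, 0.998, -0.058], [-1.0, 0.0, -0.001]]
ft_force: [-0.1, 0.1, -0.3]
grip_width: 0.043
```

View pics/s1.png

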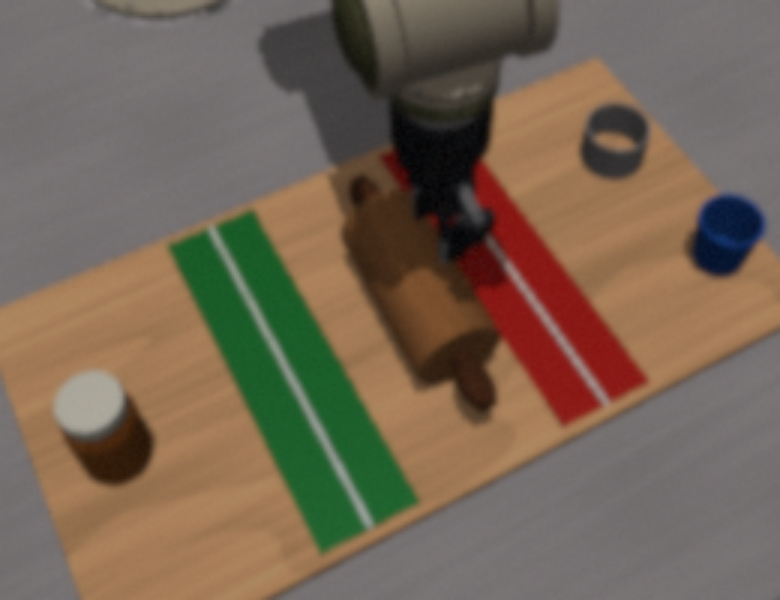

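The fingers are above the barrel, slightly on the red-strip side, in the right place for a stroke. Next I lower gently until I feel contact.

```bash
python3 -m inch '[[0,[0.1,0,0],0],[0,[0.1,0,0],0],[0,[0.1,0,0],0],[0,[0.1,0,0],0],[0,[0.1,0,0],0],[0,[0.1,0,0],0],[0,[0,0,0],0],[0,[0,0,0],0]]'
python3 -m inch '[[0,[0.04,0,0],0],[0,[0,0,0],0],[0,[0.04,0,0],0],[0,[0,0,0],0],[0,[0.04,0,0],0],[0,[0,0,0],0],[0,[0,0,0],0],[0,[0,0,0],0]]'
```

```text
time_s: 4.82
position: [0.5889, 0.0326, 0.2697]
tool_rot: [[-0.0, 0.055, 0.998], [0.0, 0.998, -0.055], [-1.0, 0.0, -0.0]]
ft_force: [0.4, 0.3, -0.0]
grip_width: 0.043
time_s: 5.48
position: [0.5889, 0.0326, 0.2662]
tool_rot: [[0.0, 0.055, 0.998], [0.0, 0.998, -0.055], [-1.0, 0.0, 0.0]]
ft_force: [-0.8, 0.5, 0.1]
grip_width: 0.0427
```

```bash
python3 -m inch '[[0,[0.04,0,0],0],[0,[0,0,0],0],[0,[0.04,0,0],0],[0,[0,0,0],0],[0,[0,0,0],0],[0,[0,0,0],0],[0,[0,0,0],0],[0,[0,0,0],0]]'
python3 -m inch '[[0,[0.04,0,0],0],[0,[0,0,0],0],[0,[0.03,0,0],0],[0,[0,0,0],0],[0,[0,0,0],0],[0,[0,0,0],0],[0,[0,0,0],0],[0,[0,0,0],0]]'
```

```text
time_s: 6.15
position: [0.5889, 0.0326, 0.2638]
tool_rot: [[0.0, 0.055, 0.998], [0.0, 0.998, -0.055], [-1.0, 0.0, 0.0]]
ft_force: [-0.5, 0.8, 0.7]
grip_width: 0.0427
time_s: 6.82
position: [0.5889, 0.0326, 0.2617]
tool_rot: [[0.0, 0.055, 0.998], [-0.0, 0.998, -0.055], [-1.0, -0.0, 0.0]]
ft_force: [-0.6, 0.6, 1.4]
grip_width: 0.0427
```

```bash
python3 -m inch '[[0,[0.03,0,0],0],[0,[0,0,0],0],[0,[0.03,0,0],0],[0,[0,0,0],0],[0,[0,0,0],0],[0,[0,0,0],0],[0,[0,0,0],0],[0,[0,0,0],0]]'
```

```text
time_s: 7.48
position: [0.5888, 0.0329, 0.2612]
tool_rot: [[0.002, 0.055, 0.998], [0.0, 0.998, -0.055], [-1.0, 0.0, 0.002]]
ft_force: [-2.5, 2.2, 11.3]
grip_width: 0.0428
```

```bash
python3 -m inch '[[0,[0,-0.1,0],0],[0,[0,-0.2,0],0],[0,[0,-0.3,0],0],[0,[0,-0.35,0],0],[0,[0,-0.35,0],0],[0,[0,-0.3,0],0],[0,[0,-0.2,0],0],[0,[0,-0.1,0],0]]'
python3 - <<'E'
from h import *
im=optics.get_image("scene"); cv2.imwrite("pics/s2.png",cv2.resize(im[110:310,120:380],None,fx=3,fy=3)[:,:,::-1])
im=optics.get_image("top"); cv2.imwrite("pics/t2.png",im[:,:,::-1])
E
```

```text
time_s: 8.15
position: [0.5854, -0.0251, 0.263]
tool_rot: [[0.003, 0.056, 0.998], [-0.001, 0.998, -0.056], [-1.0, -0.001, 0.003]]
ft_force: [-8.9, 0.1, 25.7]
grip_width: 0.0429
```

View pics/s2.png

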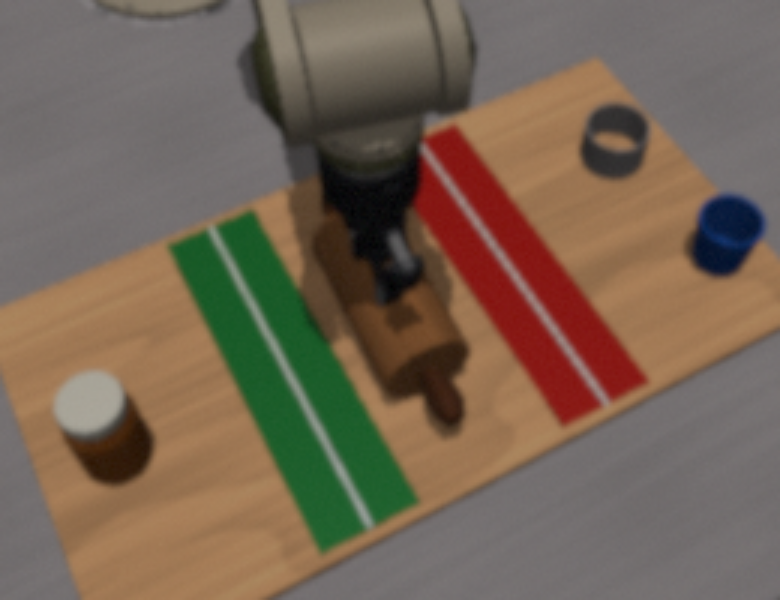

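View pics/t2.png

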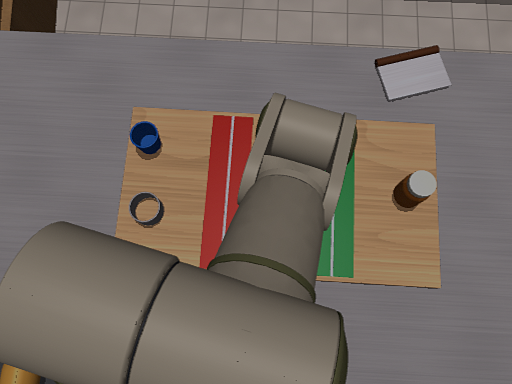

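The pin is rolling towards the green strip and the fingers are on its crest. I'll continue the stroke, then lift.

```bash
python3 -m inch '[[0,[0,-0.1,0],0],[0,[0,-0.2,0],0],[0,[0,-0.25,0],0],[0,[0,-0.2,0],0],[0,[0,-0.1,0],0],[0,[0,-0.05,0],0],[0,[0,0,0],0],[0,[0,0,0],0]]'
python3 -m inch '[[0,[-0.05,0,0],0],[0,[-0.1,0,0],0],[0,[-0.3,0,0],0],[0,[-0.5,0,0],0],[0,[-0.3,0.3,0],0],[0,[0,0.8,0],0],[0,[0,0.5,0],0],[0,[0,0,0],0]]'
python3 - <<'E'
from h import *
im=optics.get_image("scene"); cv2.imwrite("pics/s3.png",cv2.resize(im[110:310,120:380],None,fx=3,fy=3)[:,:,::-1])
E
```

```text
time_s: 8.92
position: [0.5841, -0.0517, 0.2607]
tool_rot: [[0.001, 0.056, 0.998], [-0.001, 0.998, -0.056], [-1.0, -0.001, 0.001]]
ft_force: [-2.5, -0.4, 8.7]
grip_width: 0.0428
time_s: 9.58
position: [0.5867, -0.0004, 0.298]
tool_rot: [[0.001, 0.053, 0.999], [0.001, 0.999, -0.053], [-1.0, 0.001, 0.001]]
ft_force: [-0.8, 0.1, -0.2]
grip_width: 0.0432
```

View pics/s3.png

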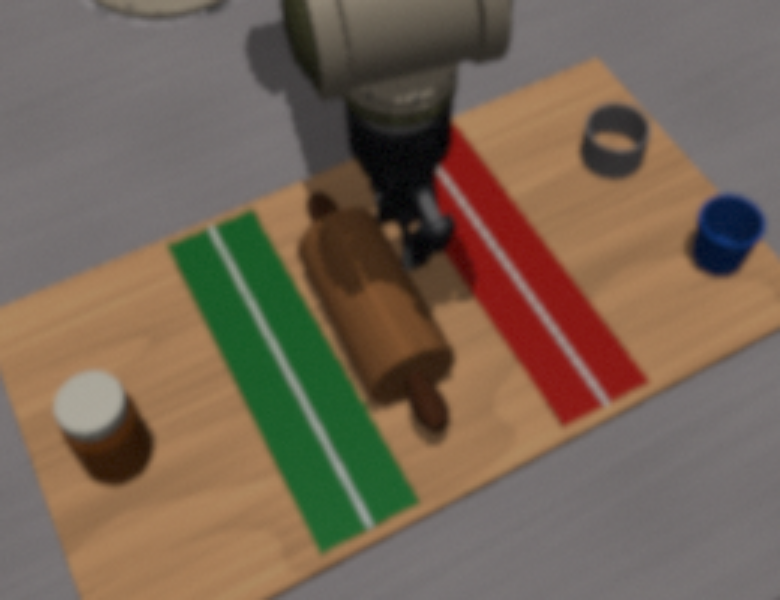

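Run:
```python
from h import *
im=optics.get_image("scene"); print(pinpose("scene",im),env.observe()['time_s'])
im=optics.get_image("scene"); print(pinpose("scene",im))
```

```text
(array([584.48562626, -29.31640601]), np.float64(-3.7668721390805646), np.float64(261.84548281220964)) 9.6833
(array([584.87394569, -29.65648665]), np.float64(-3.6234011091038902), np.float64(261.03710071590336))
```

```bash
python3 -m inch '[[0,[0.2,-0.3,0.0],0],[0,[0.4,0,0],0],[0,[0.3,0,0],0],[0,[0.2,0,0],0],[0,[0.1,0,0],0],[0,[0.04,0,0],0],[0,[0,0,0],0],[0,[0,0,0],0]]'
python3 -m inch '[[0,[0,-0.1,0],0],[0,[0,-0.2,0],0],[0,[0,-0.3,0],0],[0,[0,-0.3,0],0],[0,[0,-0.3,0],0],[0,[0,-0.3,0],0],[0,[0,-0.25,0],0],[0,[0,-0.25,0],0]]'
```

```text
time_s: 10.4
position: [0.5861, -0.0124, 0.2618]
tool_rot: [[0.001, 0.056, 0.998], [-0.0, 0.998, -0.056], [-1.0, 0.0, 0.001]]
ft_force: [-6.6, 2.0, 16.1]
grip_width: 0.0428
time_s: 11.07
position: [0.5826, -0.0731, 0.2627]
tool_rot: [[0.001, 0.056, 0.998], [-0.001, 0.998, -0.056], [-1.0, -0.001, 0.001]]
ft_force: [-8.0, -1.0, 17.3]
grip_width: 0.0431
```

```bash
python3 -m inch '[[0,[0,-0.25,0],0],[0,[0,-0.25,0],0],[0,[0.02,-0.2,0],0],[0,[0.02,-0.1,0],0],[0,[0,-0.05,0],0],[0,[0,-0.05,0],0],[0,[0,0,0],0],[0,[0,0,0],0]]'
python3 -m inch '[[0,[-0.05,0,0],0],[0,[-0.1,0,0],0],[0,[-0.3,0,0],0],[0,[-0.5,0,0],0],[0,[-0.3,0.3,0],0],[0,[0,0.8,0],0],[0,[0,0.5,0],0],[0,[0,0,0],0]]'
python3 - <<'E'
from h import *
im=optics.get_image("scene"); print(pinpose("scene",im),env.observe()['time_s'])
im=optics.get_image("scene"); print(pinpose("scene",im))
cv2.imwrite("pics/s4.png",cv2.resize(im[110:310,120:380],None,fx=3,fy=3)[:,:,::-1])
E
```

```text
time_s: 11.73
position: [0.5814, -0.0995, 0.2592]
tool_rot: [[-0.0, 0.056, 0.998], [-0.0, 0.998, -0.056], [-1.0, -0.0, -0.0]]
ft_force: [-3.5, -0.9, 6.9]
grip_width: 0.0428
time_s: 12.4
position: [0.5841, -0.0483, 0.2971]
tool_rot: [[0.001, 0.053, 0.999], [0.001, 0.999, -0.053], [-1.0, 0.001, 0.001]]
ft_force: [0.4, -0.2, -0.7]
grip_width: 0.0428
(array([582.16131122, -72.79047103]), np.float64(-3.569833767943628), np.float64(256.31857097644325)) 12.45
(array([580.65899589, -72.8381853 ]), np.float64(-3.510470392828556), np.float64(261.3883742387077))
```

View pics/s4.png

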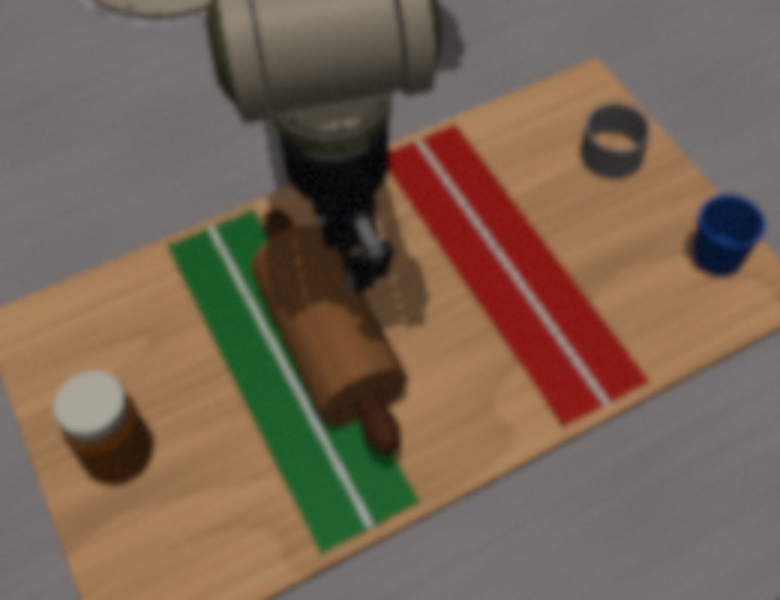

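```bash
python3 -m inch '[[0,[0.2,-0.25,0.0],0],[0,[0.4,0,0],0],[0,[0.3,0,0],0],[0,[0.2,0,0],0],[0,[0.1,0,0],0],[0,[0.01,0,0],0],[0,[0,0,0],0],[0,[0,0,0],0]]'
python3 -m inch '[[0,[0,-0.1,0],0],[0,[0,-0.2,0],0],[0,[0,-0.3,0],0],[0,[0,-0.3,0],0],[0,[0,-0.3,0],0],[0,[0,-0.3,0],0],[0,[0,-0.25,0],0],[0,[0,-0.25,0],0]]'
python3 -m inch '[[0,[0,-0.25,0],0],[0,[0,-0.25,0],0],[0,[0.02,-0.2,0],0],[0,[0.02,-0.15,0],0],[0,[0,-0.1,0],0],[0,[0,-0.05,0],0],[0,[0,0,0],0],[0,[0,0,0],0]]'
python3 -m inch '[[0,[-0.05,0,0],0],[0,[-0.1,0,0],0],[0,[-0.3,0,0],0],[0,[-0.5,0,0],0],[0,[-0.3,0,0],0],[0,[-0.5,0.3,0],0],[0,[-0.5,0.5,0],0],[0,[0,0,0],0]]'
python3 - <<'E'
from h import *
im=optics.get_image("scene"); print(pinpose("scene",im),env.observe()['time_s'])
cv2.imwrite("pics/s5.png",cv2.resize(im[110:310,120:380],None,fx=3,fy=3)[:,:,::-1])
E
```

```text
time_s: 13.17
position: [0.5834, -0.059, 0.2623]
tool_rot: [[0.001, 0.056, 0.998], [-0.001, 0.998, -0.056], [-1.0, -0.001, 0.001]]
ft_force: [-8.4, 2.7, 20.3]
grip_width: 0.0424
time_s: 13.83
position: [0.58, -0.1198, 0.2622]
tool_rot: [[0.001, 0.056, 0.998], [-0.002, 0.998, -0.056], [-1.0, -0.002, 0.001]]
ft_force: [-6.3, -1.3, 13.8]
grip_width: 0.0429
time_s: 14.5
position: [0.5788, -0.1484, 0.2588]
tool_rot: [[-0.0, 0.055, 0.998], [0.0, 0.998, -0.055], [-1.0, 0.0, -0.0]]
ft_force: [-0.5, 0.1, -0.5]
grip_width: 0.0426
time_s: 15.17
position: [0.5804, -0.123, 0.33]
tool_rot: [[0.005, 0.054, 0.999], [-0.002, 0.999, -0.054], [-1.0, -0.001, 0.005]]
ft_force: [-0.8, -0.8, 0.5]
grip_width: 0.043
(array([ 581.05747747, -123.33472353]), np.float64(-1.8681797774512368), np.float64(254.35264294798927)) 15.2167
```

View pics/s5.png

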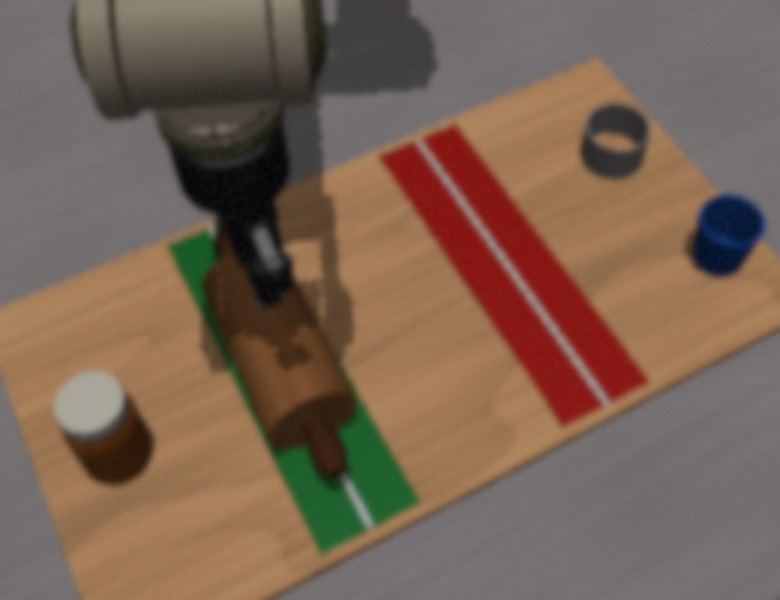

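```bash
python3 -m inch '[[0,[-0.5,0.8,-0.8],0],[0,[-0.5,0.8,-0.8],0],[0,[0,0.8,-0.8],0],[0,[0,0.8,-0.8],0],[0,[0,0.8,-0.8],0],[0,[0,0.8,-0.8],0],[0,[0,0.8,-0.8],0],[0,[0,0.8,-0.8],0]]'
python3 - <<'E'
from h import *
for k in range(2):
  for n in ("scene","top"):
    im=optics.get_image(n); print(n,pinpose(n,im),env.observe()['time_s'])
    cv2.imwrite(f"pics/e{n}.png",im[:,:,::-1])
E
```

```text
time_s: 15.88
position: [0.3978, 0.0782, 0.3559]
tool_rot: [[-0.001, 0.056, 0.998], [-0.0, 0.998, -0.056], [-1.0, -0.0, -0.001]]
ft_force: [0.3, 1.2, -0.2]
grip_width: 0.0428
scene (array([ 578.66439048, -119.96336199]), np.float64(-3.508314063852788), np.float64(259.43009352262146)) 15.9333
top (array([ 581.36863623, -120.13337799]), np.float64(-3.215010231188416), np.float64(260.8763275994226)) 15.9833
scene (array([ 578.66102139, -120.02315338]), np.float64(-3.5496561651969416), np.float64(259.428533700749)) 16.0333
top (array([ 581.37853911, -119.96226934]), np.float64(-3.294088256342335), np.float64(260.8867985276577)) 16.0833
```

View pics/etop.png

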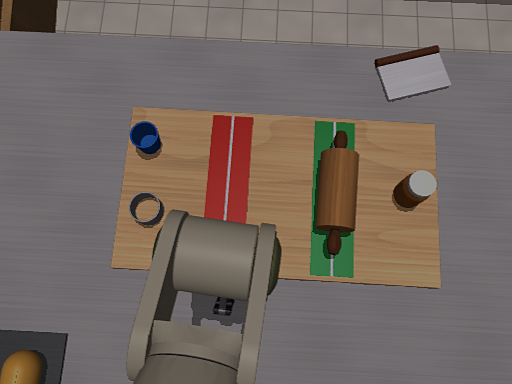

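View pics/escene.png

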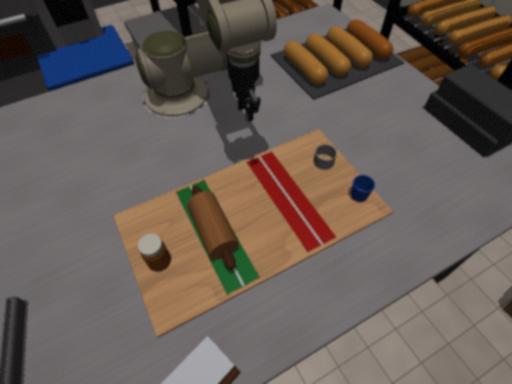

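The final pictures show the pin lying along the green strip: the barrel is at (338,190) in the top view and the handle tips are near the white line. The cutter, jar and cup sit at the same pixels as at the start. The hand is well clear, so I'm handing in.

```bash
python3 -c "
from rig import env
print(env.observe()['qvel'].round(2)); print(env.close_job())"
```

```text
[-1.56  1.15 -1.67 -0.06 -0.01 -0.02]
the job is handed in; nothing more can be done
None
```

I rolled the pin onto the green strip in three strokes, with the half-open fingertips on top of the barrel. I then lifted the hand clear and handed the job in at about 16 s of the 58 s allowed; no verdict is reported.

**Final position:** the last checks from the top and scene cameras agree within about 3 mm.

| Check | Measured | Limit |
|---|---|---|
| Off the white line | about 3 mm | 15 mm |
| Off the strip's centre lengthwise | about 2 mm | 40 mm |
| Axis to the line | about 0.05 rad | 0.15 rad |

**At rest:** two measurements 0.1 s apart gave the same position to within 0.2 mm.

**On the way:** the pin rolled about 134 mm in all, which is roughly 190° of turn, so the quarter turn should be met. I worked that out from the distance and did not measure the rotation itself. The highest force I read, at the end of a call, was about 26 N upward on the fingers. The grasp point stayed above about 0.10 m.

**Bystanders:** the cutter, jar and cup looked unmoved in the pictures. I compared them by eye and did not measure them.

**What did not go exactly as planned:**
- **Third stroke:** the fingertips lost contact near its end, so the pin coasted about 2.6 mm past the line.
- **Conflicting reading:** a measurement taken while the hand still partly hid the pin said -123 mm. The two clear views gave -120 mm, so I used those.
- **Arm motion:** the arm was still settling at under 2°/s when I handed in.

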